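# Close up the fume extractor after a filter change

### The job

Finish the filter change on the green fume extractor: stack the orange carbon cassette squarely on the two cassettes already in its bay, and turn the red quarter-turn stud until its wing lines up with the slot in the access panel. Then set the panel on over the guide pins and the stud by its handle and press it down on the frame until the foam seal is squeezed home, and finish while still holding it pressed there so that a colleague can lock the stud; leave everything else on the bench where it is.

Things in the scene. Friction and masses are not known exactly. Their poses are not given: they have to be found in the camera images.
- extractor: Bench fume extractor: green steel box 240 (x) x 180 (y) x 140 mm tall, grey top frame, fixed to the bench. Origin: centre of its underside, z up. x runs from the end with controls and turn stud (-x) to the end with guide pins and hose spigot (+x). Open filter bay in the top, 150 (x) x 140 (y) mm, centred on the origin, floor 80 mm above the bench; top frame at 140 mm.
- guide_pins (a point): Point on the extractor's top frame midway between its two steel guide pins (x = +100, z = 140 mm in its frame); axes as the extractor's. The pins stand at y = +-68 mm, 7 mm across, 30 mm high, tips tapered over the last 11 mm.
- pile_seat (a point): Centre of the floor of the filter bay, 80 mm above the bench; axes as the extractor's. The filter pile stands here, centred, its long side along x; low guides hold only the bottom cassette.
- coarse_filter: Bottom cassette of the pile, coarse filter, blue frame, 110 (x) x 56 (y) x 18 mm (z); origin at the centre of its underside. Already on the floor of the bay.
- fine_filter: Second cassette, fine filter, brown cardboard frame with white medium, same size and origin; already lying squarely on the coarse one, its top 116 mm above the bench. Only friction holds it.
- carbon_filter: Third cassette, carbon filter: orange frame, black medium, 110 (x) x 56 (y) x 18 mm, 0.1 to 0.16 kg, origin at the centre of its underside. Lies flat on the bench; grip across the 56 mm width. Goes on the fine one, long sides together (either way round): its top is then 134 mm above the bench, 6 mm below the frame, with 42 mm of bay free beside each long side for fingers.
- turn_stud (a joint): Angle of the quarter-turn stud, rad, positive anticlockwise from above. 0: the wing lies along the extractor's y, in line with the panel's slot and with two white marks on the frame. About 1.57: across it (locked). Starts turned away (0.8 to 1.45); stays where left; turning resisted by 0.04 N m. It can also be turned past 0, to -0.35.
- stud_head (a point): Centre of the stud's red wing head, a bar 30 mm long, 9 mm thick, 16 mm high, on the turning axis at the extractor's x = -98, y = 0 mm, 157 mm above the bench. The wing spans 149 to 165 mm above the bench, on an 8 mm shank. The point turns with the stud: its y is along the wing, its x across the 9 mm thickness.
- panel: Access panel: green plate 230 (x) x 170 (y) x 5 mm, 0.3 to 0.5 kg, silver bow handle on top. Origin: centre of the underside. Starts flat on the bench, handle up, x pointing roughly as the extractor's x. Two 12 mm holes for the guide pins at x = +100, y = +-68 mm. In place, its axes and origin lie over the extractor's.
- panel_handle (a point): Centre of the panel's silver handle bar: 31 mm straight above the panel's origin. The bar is 90 mm long along the panel's y, 12 mm wide and 12 mm high, with 20 mm of air under it and a post at each end; grip it across its 12 mm.
- panel_slot (a point): Centre of the panel's slot for the stud (white border), at the panel's x = -98, y = 0, on the underside: 15 mm in x by 36 mm in y. The panel goes down over the stud only if the wing is in line with the slot; otherwise it rests on the wing.
- seal (a joint): How far the black foam strip round the bay is squeezed, m: 0 free (8 mm high), 0.005 fully squeezed. Springs back with 3 N per mm: the panel's weight squeezes it about 1 mm, a further push of some 12 N squeezes it fully. Free, it holds the panel's underside 148 mm above the bench; fully squeezed 143 mm. Pressed home means the last 1.8 mm.
- glue_bottle: Bystander: white glue bottle with a red cap, 54 mm across, 150 mm tall, standing; origin at the underside.
- mixing_cup: Bystander: open white plastic cup, 80 mm across the rim, 100 mm tall, standing; origin at the underside.
- paint_jar: Bystander: brown paint jar with a black lid, 60 mm across, 70 mm tall, standing; origin at the underside.
- wood_offcut: Bystander: wooden offcut 45 x 100 x 24 mm lying flat; origin at the underside.
- screwdriver: Bystander: screwdriver, 180 mm long, lying flat; origin at the underside.
- brush: Bystander: brush, 200 mm long, lying flat; origin at the underside.
There are look-alikes about, which are no part of the job. Of the things that look like the carbon_filter, the smallest one is meant. There is more than one size of the fine_filter; the job needs the smaller.

How it is judged (in metres and radians):
On the way:
1. the carbon cassette lies squarely on the pile, let go, and the stud's wing is in line with the slot (in either order), before the panel goes on (x of carbon_filter in the frame of fine_filter between -0.005 and 0.005 m and y of carbon_filter in the frame of fine_filter between -0.005 and 0.005 m and z of carbon_filter in the frame of fine_filter between 0.016 and 0.02 m and angle between the x axis of carbon_filter and the x axis of fine_filter, either way round below 0.07 rad and x of fine_filter in the frame of coarse_filter between -0.005 and 0.005 m and y of fine_filter in the frame of coarse_filter between -0.005 and 0.005 m and z of fine_filter in the frame of coarse_filter between 0.016 and 0.02 m and angle between the x axis of fine_filter and the x axis of coarse_filter, either way round below 0.07 rad and x of coarse_filter in the frame of pile_seat between -0.006 and 0.006 m and y of coarse_filter in the frame of pile_seat between -0.006 and 0.006 m and z of coarse_filter in the frame of pile_seat between -0.003 and 0.003 m and value of joint turn_stud between -0.15 and 0.15 rad and contact force between the fingers and carbon_filter below 0.1 N and linear speed of carbon_filter below 0.02 m/s and horizontal distance between panel and extractor above 0.1 m), for 0.2 s.
At the end, for the whole second after the job is handed in: Three cassettes in one pile on the bay floor, each within 5 mm and 4 deg of the one below; stud within 0.15 rad of the slot's line; panel flat and at rest on the extractor, within 5 mm and 3 deg of its place, held down by the robot so that the seal is squeezed by over 3.2 of its 5 mm (x of carbon_filter in the frame of fine_filter between -0.005 and 0.005 m and y of carbon_filter in the frame of fine_filter between -0.005 and 0.005 m and z of carbon_filter in the frame of fine_filter between 0.016 and 0.02 m and angle between the x axis of carbon_filter and the x axis of fine_filter, either way round below 0.07 rad and x of fine_filter in the frame of coarse_filter between -0.005 and 0.005 m and y of fine_filter in the frame of coarse_filter between -0.005 and 0.005 m and z of fine_filter in the frame of coarse_filter between 0.016 and 0.02 m and angle between the x axis of fine_filter and the x axis of coarse_filter, either way round below 0.07 rad and x of coarse_filter in the frame of pile_seat between -0.006 and 0.006 m and y of coarse_filter in the frame of pile_seat between -0.006 and 0.006 m and z of coarse_filter in the frame of pile_seat between -0.003 and 0.003 m and value of joint turn_stud between -0.15 and 0.15 rad and x of panel in the frame of extractor between -0.005 and 0.005 m and y of panel in the frame of extractor between -0.005 and 0.005 m and z of panel in the frame of extractor between 0.14 and 0.1455 m and angle between the x axis of panel and the x axis of extractor, either way round below 0.05 rad and angle between the z axis of panel and the z axis of extractor, either way round below 0.03 rad and value of joint seal above 0.0032 m and linear speed of panel below 0.02 m/s and contact force between any of the fingers, the arm and panel above 3 N); the arm keeps its last pose, push and grip.
It fails at once if a bystander (bottle, cup, jar, offcut, screwdriver or brush) is moved by more than 30 mm (distance of any of glue_bottle, mixing_cup, paint_jar, wood_offcut, screwdriver, brush from where it was at the start of the episode above 0.03 m).
It also fails if it takes over 67 s, if anything falls off the work surface, if the arm or the gripper's body presses on something with over 40 N, if the wrist force passes 120 N, or if a joint passes its speed limit or range.

### The arm

A 7-joint arm with a two-finger parallel gripper is mounted at the origin on the work surface. World frame = base frame: x ahead of the robot, y to its left, z up, the work surface at z = 0. Lengths are in mm, angles in degrees, forces in N, time in s.
With the tool pointing down it reaches from about 350 to 900 mm from the base axis. Payload 19.9 kg.
Tool frame: the origin (TCP) lies at the very end of the fingers, on their centre line; the grasp point (between the pads) lies 19 mm behind it; x points along the fingers, z is the direction in which the jaws open and shut, and the axes are right-handed (so a half turn about x gives the same grasp; the last joint's range is limited). The gripper opens to 85 mm and grips with 20 to 120 N. Pads are 22 mm wide; open, the fingers measure 114 mm over their backs; the gripper's body (76 mm by 85 mm) begins 54 mm behind the grasp point. The pads swing forward as they close: fully open they stand 13 mm farther back than shut.
Start: joints at [61.45, 23.915, -0.59, 92.452, 0.269, 63.638, -3.037], TCP at [275.666, -560.901, 231.26] pointing down, gripper open.
Joint ranges: [-161.28, 161.28], [-22.2, 115.67], [-73.04, 71.86], [3.21, 147.25], [-68.34, 248.33], [10.77, 114.83], [-161.83, 161.83]. Speed limits (degrees/s): [108.29, 108.29, 136.94, 136.94, 172.46, 172.46, 172.46].

### API

Orientations are given as a 3x3 rotation matrix whose columns are the frame's x, y, z axes.
In Python, from bench import * gives the robot as it stands. The module is installed in compiled form; this text tells all that it offers.
- The arm moves only by the tool carry_out, never from a script. Its argument "commands" is a list of rows, each an object with "grip": the opening, from -1 (shut) to 1 (fully open), so that 0 is half open; "translation": the shift along the tool's x, y, z in m, a list of three; "spin": the turn about the tool's x in rad. In form: [{"grip": grip, "translation": [x, y, z], "spin": spin}, ...]. A call has 1 to 12 rows; each row shifts and turns the commanded pose from where the row before left it, along the tool's axes as they then stand; what a row does not reach is not made up. A row lasts 1/12 s, in which the tool goes at most 41.7 mm and 7.16 degrees, less where a joint would pass 70% of its speed; a pose out of reach is approached as far as the arm can. A call with a gripper value outside its range is refused whole. The fingers move at their own pace and stop on an object; "force" is the grip in N (left out, the last holds). Time passes only in rows, so rows that do not move let the fingers close. It gives the time, the measured TCP pose, the force and the opening at its end, in the units of the state.
- get_state(): the state, without advancing time (a new reading comes with each control period).
- get_image(name): name is "scene" or "top"; returns a dict with "frame" (480x640x3 uint8, blue, green, red), "camera_matrix" (3x3 intrinsics, pixels), "k1" (the pictures are not rectified: a ray, as slopes to the right and down, at radius r is drawn at 1 + k1 r^2 times it, then the intrinsics apply), "eye" and "attitude" of the camera in the world. Camera axes: x right, y down, z forward; pixel columns grow to the right and rows downward; lengths in mm; the calibration is good to about 2 mm. A picture is of the moment at which its call begins. There is no depth.
- finish_job(): hands the job in, once; it reports no verdict.
The state is a dict: "clock": time; "joint_positions": joint angles; "joint_vel": joint speeds; "effort": joint torques, N m; "eef_pos": TCP position; "tool_rot": TCP orientation; "wrist_force": force on the tool from outside, world axes, zero at the start; "wrist_torque": the same for the moment, N m; "gripper_width": finger opening in mm.
Only numpy, scipy, OpenCV 4.12 (cv2) and the standard library are available. Lean on these libraries where they do the work, as an engineer would, in place of code of your own. Each camera call takes 0.05 s, during which the arm holds its last target. There are 200 camera calls.

## Working session

There is one attempt and no reset: what is moved stays moved. The work goes in short steps, Python scripts to look and compute and a tool call to move; the robot and the scene stay as the last step left them, time stands still between calls to the robot, and variables do not carry over. Pictures are saved under pics/ and viewed, about 8 in all and at most 12, crops included, and the job is handed in when it is done.

Besides the shell and the picture viewer there is one more tool, called after "Call:" as name(argument=value, ...) on one line, values as JSON. carry_out: Moves the arm, as the interface text tells. Its arguments: {"type":"object","properties":{"commands":{"type":"array","items":{"type":"object","properties":{"grip":{"type":"number"},"translation":{"type":"array","items":{"type":"number"}},"spin":{"type":"number"}}}},"force":{"type":"number"}},"required":["commands"]}

```bash
mkdir -p pics
cat > h.py <<'E'
import numpy as np, cv2, json
from bench import *
def ray(im,u,v):
    K=np.array(im["camera_matrix"]); p=cv2.undistortPoints if 0 else None
    xd=np.array([(u-K[0,2])/K[0,0],(v-K[1,2])/K[1,1]]); x=xd.copy()
    for _ in range(30): x=xd/(1+im["k1"]*(x@x))
    return np.array(im["eye"],float), np.array(im["attitude"])@np.array([x[0],x[1],1])
def onz(im,u,v,z):
    e,d=ray(im,u,v); return e+d*(z-e[2])/d[2]
def proj(im,P):
    K=np.array(im["camera_matrix"]); c=np.array(im["attitude"]).T@(np.array(P,float)-np.array(im["eye"])); s=c[:2]/c[2]
    s=s*(1+im["k1"]*(s@s)); return np.array([K[0,0]*s[0]+K[0,2],K[1,1]*s[1]+K[1,2]])
E
python3 - <<'E'
from h import *
for n in ("scene","top"):
    im=get_image(n); cv2.imwrite(f"pics/{n}0.png",im["frame"]); print(n,im["camera_matrix"],im["k1"],im["eye"],im["attitude"])
s=get_state(); print(s["eef_pos"],s["tool_rot"],s["clock"],s["gripper_width"])
E
```

```text
scene [[472.93798357   0.         318.48776359]
 [  0.         472.93798357 239.08110937]
 [  0.           0.           1.        ]] -0.08970034511252906 [1060.89164488 -870.46667972 1205.05031528] [[ 0.8294285   0.40800747 -0.38154721]
 [ 0.55860228 -0.60158699  0.57101365]
 [ 0.00344399 -0.68674814 -0.72688729]]
top [[488.40484958   0.         316.85866618]
 [  0.         488.40484958 242.97155355]
 [  0.           0.           1.        ]] -0.12238751621840736 [ 220.52923148    7.04080291 1332.65643658] [[-0.05884547 -0.97337273  0.22154625]
 [-0.99826387  0.05681313 -0.01554055]
 [ 0.00254001 -0.2220761  -0.97502603]]
[ 275.57734894 -560.64180809  230.7249289 ] [[-5.20950264e-04  8.97440607e-01  4.41134997e-01]
 [ 9.26216480e-04  4.41135301e-01 -8.97440131e-01]
 [-9.99999435e-01 -5.89351692e-05 -1.06103383e-03]] 0.1 85.4416722967532
```

View pics/top0.png

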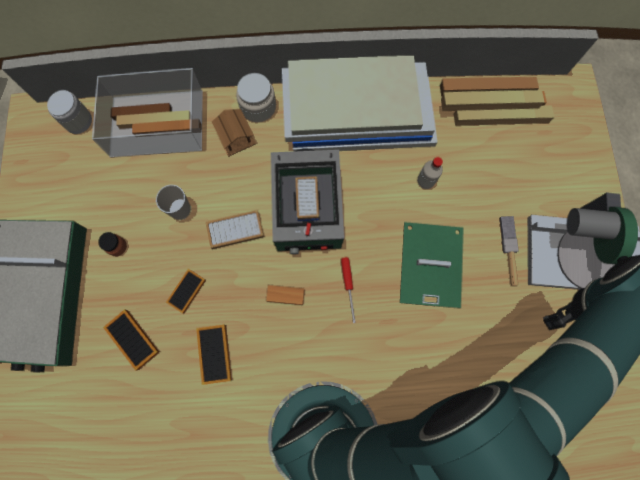

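View pics/scene0.png

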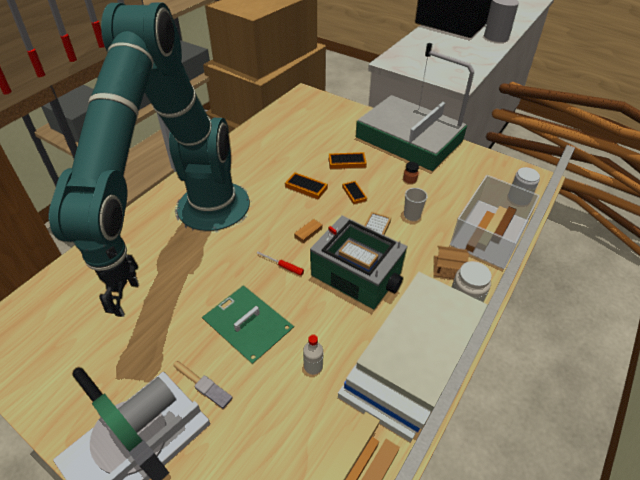

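The top view shows the extractor at (308,200) with its stud at (308,230), the panel at (432,265) with its slot at (430,299), and the smallest orange cassette at (186,291). The bottle, cup, jar, offcut, screwdriver and brush are all clear of these. Next I'll measure and make one enlarged crop.

```bash
cat > m.py <<'E'
from h import *
def comp(mask,box):
    u0,v0,u1,v1=box; m=np.zeros_like(mask); m[v0:v1,u0:u1]=mask[v0:v1,u0:u1]
    c,_=cv2.findContours(m,cv2.RETR_EXTERNAL,cv2.CHAIN_APPROX_NONE); return max(c,key=cv2.contourArea)[:,0,:]
def rect(im,mask,box,z):
    c=comp(mask,box); P=np.array([onz(im,u,v,z)[:2] for u,v in c],np.float32)
    (cx,cy),(w,h),a=cv2.minAreaRect(P)
    if w<h: w,h,a=h,w,a+90
    a=(a+90)%180-90
    return np.round([cx,cy,w,h,a],1)
E
python3 - <<'E'
from m import *
for n,bc,bp,bx in (("top",(160,262,212,318),(395,215,470,312),(262,140,352,255)),("scene",(338,175,372,205),(195,280,300,365),(300,210,415,305))):
    im=get_image(n); f=im["frame"]; hsv=cv2.cvtColor(f,cv2.COLOR_BGR2HSV); H,S,V=cv2.split(hsv)
    o=((H>8)&(H<22)&(S>170)&(V>90)).astype(np.uint8)|((V<70)).astype(np.uint8)
    print(n,"carbon",rect(im,o,bc,18 if n=="top" else 18))
    g=((H>50)&(H<95)&(S>80)&(V>35)).astype(np.uint8)
    print("panel",rect(im,g,bp,5))
    r=(((H<6)|(H>174))&(S>150)&(V>100)).astype(np.uint8)
    w=(295,220,322,238) if n=="top" else (322,222,345,242)
    c=comp(r,w); P=np.array([onz(im,u,v,165)[:2] for u,v in c],np.float32); print("stud",cv2.minAreaRect(P),c.min(0),c.max(0))
    u0,v0,u1,v1=bx; cr=cv2.resize(f[v0:v1,u0:u1],None,fx=5,fy=5,interpolation=cv2.INTER_CUBIC); cv2.imwrite(f"pics/ex_{n}.png",cr); print(cr.shape)
E
```

```text
top carbon [407.7 352.1 106.6  56.1 -34.7]
panel [ 443.3 -329.8  225.7  166.1   -8.7]
stud ((523.6119384765625, 8.115474700927734), (7.927300930023193, 28.650409698486328), 80.76502227783203) [306 223] [310 234]
(575, 450, 3)
scene carbon [411.6 345.6 125.5  63.6 -35.6]
panel [ 444.1 -331.9  227.9  167.1   -8.5]
stud ((525.7832641601562, 6.639313220977783), (9.847508430480957, 25.049816131591797), 77.05535888671875) [329 227] [335 231]
(475, 575, 3)
```

View pics/ex_top.png

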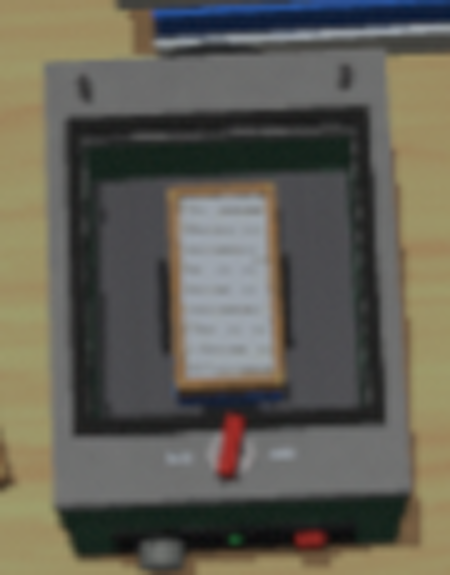

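View pics/ex_scene.png

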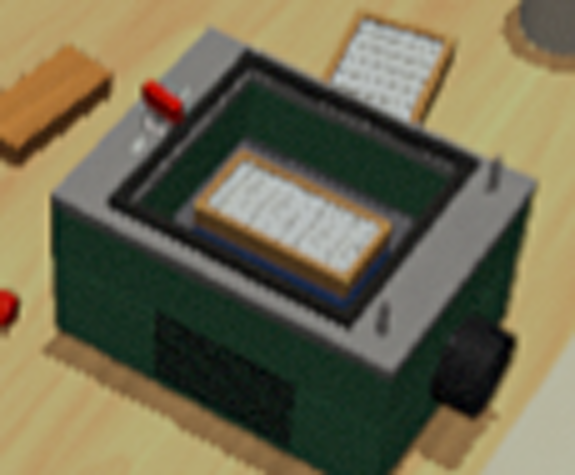

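The crops show the frame corners clearly, the stud's wing roughly along the extractor's x, and the fine filter in the bay. I'll fit the extractor pose from the corners in both views.

Run:
```python
from m import *
from scipy.optimize import least_squares
def fit(L,Q):
    L=np.array(L,float);Q=np.array(Q)
    def r(p): c,s=np.cos(p[2]),np.sin(p[2]); return (L@np.array([[c,s],[-s,c]])+p[:2]-Q).ravel()
    o=least_squares(r,[*Q.mean(0),0]); return np.round([o.x[0],o.x[1],np.degrees(o.x[2])],2), np.round(o.fun,1)
T={n:get_image(n) for n in("top","scene")}
cv=lambda n,l:[onz(T[n],o[0]+(u+.5)/5-.5,o[1]+(v+.5)/5-.5,z)[:2] for o in [{"top":(262,140),"scene":(300,210)}[n]] for u,v,z in l]
F=[(120,90),(120,-90),(-120,-90),(-120,90)]
a=cv("top",[(47,62,140),(386,55,140),(410,492,140),(58,505,140)])
b=cv("scene",[(537,185,140),(392,373,140),(52,195,140),(208,30,140)])
# extractor +y is image left in top ; in scene right/back side
print(fit(F,a)); 
b=[b[0],b[1],b[2],b[3]]; print(fit(F,b)); print(np.round(a),np.round(b))
q=[(55,28),(55,-28),(-55,-28),(-55,28)]
print("fine",fit(q,cv("top",[(168,185,116),(275,182,116),(286,385,116),(178,390,116)])))
print("marks",np.round(cv("top",[(178,458,140),(282,453,140)]),1))
print("stud ends top",np.round(cv("top",[(235,413,165),(229,478,158)]),1))
# panel corners & holes
for n,bp in(("top",(395,215,470,312)),("scene",(195,280,300,365))):
    im=T[n]; H,S,V=cv2.split(cv2.cvtColor(im["frame"],cv2.COLOR_BGR2HSV))
    g=((H>50)&(H<95)&(S>80)&(V>35)).astype(np.uint8)
    c=comp(g,bp); bx=cv2.boundingRect(c)
    h=((H<20)|(H>150)|(S<60)|(V<0)).astype(np.uint8)
    print(n,bx)
    u0,v0,w,hh=bx; cv2.imwrite(f"pics/p_{n}.png",cv2.resize(im["frame"][v0-5:v0+hh+5,u0-5:u0+w+5],None,fx=5,fy=5,interpolation=cv2.INTER_CUBIC)); print(u0-5,v0-5)
    # handle bar: bright grey
    m=((S<60)&(V>120)).astype(np.uint8); b2=(u0+15,v0+25,u0+w-8,v0+hh-15)
    try: print("handle z=37",rect(im,m,b2,37))
    except Exception as e: print(e)
```

```text
(array([621.2 ,   6.75,  -1.17]), array([-0.5,  0.3,  2.4, -1.4, -1. , -1. , -0.9,  2.1]))
(array([623.01,   5.09,  -0.78]), array([ 0.2,  1.3,  0.8, -1.2, -0.9, -2. , -0. ,  1.9]))
[[743.  94.]
 [737. -84.]
 [500. -80.]
 [504.  97.]] [[744.  92.]
 [741. -85.]
 [503. -81.]
 [504.  95.]]
fine (array([ 6.2297e+02,  6.2100e+00, -4.6000e-01]), array([-1.7, -0.4, -0.5,  0.1,  1.2,  0.1,  1.1,  0.2]))
marks [[524.8  35.7]
 [524.3 -16.8]]
stud ends top [[539.7   5.7]
 [508.5  10.5]]
top (400, 223, 63, 84)
395 218
handle z=37 [ 443.9 -329.9   85.9   11.1   81.3]
scene (202, 286, 92, 77)
197 281
handle z=37 [ 442.3 -339.5   71.1   14.2   81.7]
```

```bash
cat > go.py <<'E'
import sys
from h import *
s=get_state(); R=np.array(s["tool_rot"]); p=np.array(s["eef_pos"])
yaw=np.degrees(np.arctan2(R[1,2],R[0,2]))
print("t",round(s["clock"],2),"p",p.round(1),"yaw z",yaw.round(1),"w",round(s["gripper_width"],1),"F",np.round(s["wrist_force"],1),"M",np.round(s["wrist_torque"],2),"j",np.round(s["joint_positions"],0))
if len(sys.argv)>4:
    t=np.array(sys.argv[1:4],float); y=float(sys.argv[4])
    d=R.T@(t-p); a=(yaw-y+180)%360-180
    print("tool shift mm",d.round(1),"spin rad",np.radians(a).round(3),"dist",np.linalg.norm(d).round())
    c,sn=np.cos(np.radians(y)),np.sin(np.radians(y)); N=np.array([[0,sn,c],[0,-c,sn],[-1,0,0]])
    print("shift after spin",(N.T@(t-p)).round(1))
E
python3 go.py 524 7.7 230 80.5
```

```text
t 0.3 p [ 275.6 -560.8  231.1] yaw z -63.8 w 85.2 F [-0.4  0.3 -0.3] M [-0.01  0.04  0.01] j [61. 24. -1. 92.  0. 64. -3.]
tool shift mm [   1.2  473.7 -400.7] spin rad -2.519 dist 620.0
shift after spin [  1.1 151.1 601.7]
```

Call:
carry_out(commands=[{"grip": 1, "translation": [0, 0.03, -0.025], "spin": 0}, {"grip": 0.2, "translation": [0, 0.03, -0.025], "spin": 0}, {"grip": 0.2, "translation": [0, 0.03, -0.025], "spin": 0}, {"grip": 0.2, "translation": [0, 0.03, -0.025], "spin": 0}, {"grip": 0.2, "translation": [0, 0.03, -0.025], "spin": 0}, {"grip": 0.2, "translation": [0, 0.03, -0.025], "spin": 0}, {"grip": 0.2, "translation": [0, 0.03, -0.025], "spin": 0}, {"grip": 0.2, "translation": [0, 0.03, -0.025], "spin": 0}, {"grip": 0.2, "translation": [0, 0.03, -0.025], "spin": 0}, {"grip": 0.2, "translation": [0, 0.03, -0.025], "spin": 0}, {"grip": 0.2, "translation": [0, 0.03, -0.025], "spin": 0}, {"grip": 0.2, "translation": [0, 0.03, -0.025], "spin": 0}], force=60)

```text
clock: 1.3
eef_pos: [466.8, -131.1, 231.5]
tool_rot: [[0.0, 0.898, 0.441], [-0.0, 0.441, -0.898], [-1.0, 0.0, 0.0]]
wrist_force: [1.8, -0.0, 0.1]
gripper_width: 50.8
```

Call:
carry_out(commands=[{"grip": 0.2, "translation": [0, 0, 0], "spin": -0.12}, {"grip": 0.2, "translation": [0, 0, 0], "spin": -0.12}, {"grip": 0.2, "translation": [0, 0, 0], "spin": -0.12}, {"grip": 0.2, "translation": [0, 0, 0], "spin": -0.12}, {"grip": 0.2, "translation": [0, 0, 0], "spin": -0.12}, {"grip": 0.2, "translation": [0, 0, 0], "spin": -0.12}, {"grip": 0.2, "translation": [0, 0, 0], "spin": -0.12}, {"grip": 0.2, "translation": [0, 0, 0], "spin": -0.12}, {"grip": 0.2, "translation": [0, 0, 0], "spin": -0.12}, {"grip": 0.2, "translation": [0, 0, 0], "spin": -0.12}, {"grip": 0.2, "translation": [0, 0, 0], "spin": -0.12}, {"grip": 0.2, "translation": [0, 0, 0], "spin": -0.12}])

```text
clock: 2.3
eef_pos: [466.4, -132.9, 231.3]
tool_rot: [[-0.0, -0.326, 0.945], [-0.0, 0.945, 0.326], [-1.0, -0.0, -0.0]]
wrist_force: [0.2, 0.1, 0.4]
gripper_width: 51.0
```

```bash
python3 go.py 524 7.7 215 80.5
```

```text
t 2.3 p [ 466.4 -132.9  231.3] yaw z 19.0 w 51.0 F [0.2 0.1 0.4] M [-0.01  0.03 -0.02] j [ 36.  11. -26. 111.   6.  59.  26.]
tool shift mm [ 16.3 114.1 100.3] spin rad -1.073 dist 153.0
shift after spin [ 16.3  33.6 148.1]
```

Call:
carry_out(commands=[{"grip": 0.2, "translation": [0, 0, 0], "spin": -0.119}, {"grip": 0.2, "translation": [0, 0, 0], "spin": -0.119}, {"grip": 0.2, "translation": [0, 0, 0], "spin": -0.119}, {"grip": 0.2, "translation": [0, 0, 0], "spin": -0.119}, {"grip": 0.2, "translation": [0, 0, 0], "spin": -0.119}, {"grip": 0.2, "translation": [0, 0, 0], "spin": -0.119}, {"grip": 0.2, "translation": [0, 0, 0], "spin": -0.119}, {"grip": 0.2, "translation": [0, 0, 0], "spin": -0.119}, {"grip": 0.2, "translation": [0, 0, 0], "spin": -0.121}])

```text
clock: 3.05
eef_pos: [466.4, -132.9, 231.3]
tool_rot: [[-0.0, -0.986, 0.165], [-0.0, 0.165, 0.986], [-1.0, 0.0, -0.0]]
wrist_force: [0.5, -1.2, -0.6]
gripper_width: 51.0
```

Call:
carry_out(commands=[{"grip": 0.2, "translation": [0.003, 0.0067, 0.0296], "spin": 0}, {"grip": 0.2, "translation": [0.003, 0.0067, 0.0296], "spin": 0}, {"grip": 0.2, "translation": [0.003, 0.0067, 0.0296], "spin": 0}, {"grip": 0.2, "translation": [0.003, 0.0067, 0.0296], "spin": 0}, {"grip": 0.2, "translation": [0.004, 0.0067, 0.0296], "spin": 0}, {"grip": 0.2, "translation": [0, 0, 0], "spin": 0}, {"grip": 0.2, "translation": [0, 0, 0], "spin": 0}])

```text
clock: 3.63
eef_pos: [458.6, 20.0, 215.3]
tool_rot: [[0.0, -0.986, 0.168], [0.0, 0.168, 0.986], [-1.0, 0.0, 0.0]]
wrist_force: [-0.7, -0.4, -0.3]
gripper_width: 50.8
```

```bash
python3 go.py 524 7.7 150 80.5; python3 -c "
from h import *
im=get_image('scene');f=im['frame'][190:300,280:420];cv2.imwrite('pics/s5.png',cv2.resize(f,None,fx=5,fy=5,interpolation=cv2.INTER_CUBIC))"
```

```text
t 3.63 p [458.6  20.  215.3] yaw z 80.3 w 50.8 F [-0.7 -0.4 -0.3] M [-0.   -0.02  0.  ] j [ 30.  11. -40. 115.   8.  57.  66.]
tool shift mm [ 65.3 -66.6  -1.2] spin rad -0.003 dist 93.0
shift after spin [65.3 66.6 -1.3]
```

View pics/s5.png

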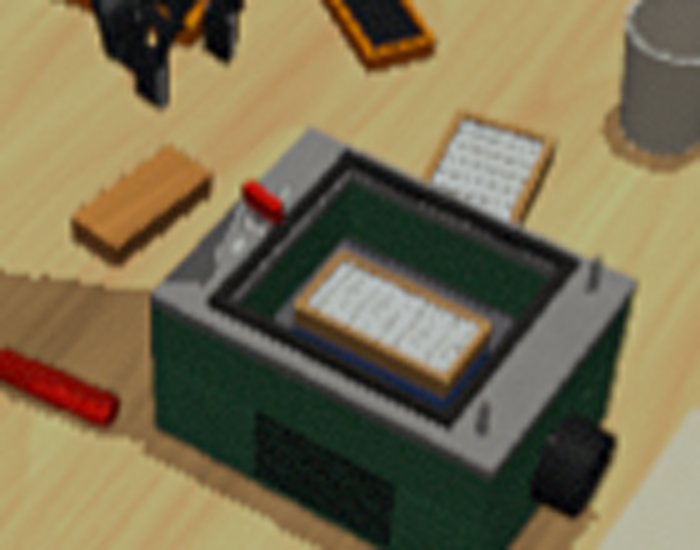

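The gripper sits 66 mm short because my "after spin" y sign was wrong. I'll fix the helper and continue.

```bash
sed -i 's/\[\[0,sn,c\],\[0,-c,sn\]/[[0,-sn,c],[0,c,sn]/' go.py
```

Call:
carry_out(commands=[{"grip": 0.2, "translation": [0, -0.0333, -0.0006], "spin": 0}, {"grip": 0.2, "translation": [0, -0.0333, -0.0006], "spin": 0}, {"grip": 0.2, "translation": [0.0325, 0, 0], "spin": 0}, {"grip": 0.2, "translation": [0.0325, 0, 0], "spin": 0}, {"grip": 0.2, "translation": [0, 0, 0], "spin": 0}, {"grip": 0.2, "translation": [0, 0, 0], "spin": 0}])

```text
clock: 4.18
eef_pos: [523.4, 5.4, 149.8]
tool_rot: [[-0.003, -0.985, 0.172], [0.0, 0.172, 0.985], [-1.0, 0.003, -0.0]]
wrist_force: [0.3, -0.4, 1.3]
gripper_width: 51.1
```

Call:
carry_out(commands=[{"grip": -1, "translation": [0, 0, 0], "spin": 0}, {"grip": -1, "translation": [0, 0, 0], "spin": 0}, {"grip": -1, "translation": [0, 0, 0], "spin": 0}, {"grip": -1, "translation": [0, 0, 0], "spin": 0}, {"grip": -1, "translation": [0, 0, 0], "spin": 0}, {"grip": -1, "translation": [0, 0, 0], "spin": 0}, {"grip": -1, "translation": [0, 0, 0], "spin": 0}], force=30)

```text
clock: 4.77
eef_pos: [525.2, 8.7, 152.2]
tool_rot: [[0.004, -0.986, 0.169], [0.002, 0.169, 0.986], [-1.0, -0.003, 0.003]]
wrist_force: [-0.4, 15.5, 8.3]
gripper_width: 7.9
```

```bash
python3 go.py 524 7.7 150 -1
```

```text
t 4.77 p [525.2   8.7 152.2] yaw z 80.3 w 7.9 F [-0.4 15.5  8.3] M [ 3.05  0.08 -0.08] j [ 26.  23. -37. 110.  17.  52.  61.]
tool shift mm [ 2.2  1.1 -1.2] spin rad 1.419 dist 3.0
shift after spin [ 2.2 -1.  -1.2]
```

Call:
carry_out(commands=[{"grip": -1, "translation": [-0.002, 0, 0.002], "spin": 0.1}, {"grip": -1, "translation": [0, 0, 0], "spin": 0.12}, {"grip": -1, "translation": [0, 0, 0], "spin": 0.12}, {"grip": -1, "translation": [0, 0, 0], "spin": 0.12}, {"grip": -1, "translation": [0, 0, 0], "spin": 0.12}, {"grip": -1, "translation": [0, 0, 0], "spin": 0.12}, {"grip": -1, "translation": [0, 0, 0], "spin": 0.12}, {"grip": -1, "translation": [0, 0, 0], "spin": 0.12}, {"grip": -1, "translation": [0, 0, 0], "spin": 0.12}, {"grip": -1, "translation": [0, 0, 0], "spin": 0.12}, {"grip": -1, "translation": [0, 0, 0], "spin": 0.12}, {"grip": -1, "translation": [0, 0, 0], "spin": 0.12}])

```text
clock: 5.77
eef_pos: [522.6, 6.9, 152.5]
tool_rot: [[-0.004, 0.028, 1.0], [-0.002, 1.0, -0.028], [-1.0, -0.002, -0.004]]
wrist_force: [-16.9, -6.6, 6.6]
gripper_width: 8.0
```

```bash
python3 go.py 524 7.7 152 -1
```

```text
t 5.77 p [522.6   6.9 152.5] yaw z -1.6 w 8.0 F [-16.9  -6.6   6.6] M [-1.41  3.63  0.12] j [ 12.  20. -20. 111.   9.  51. -14.]
tool shift mm [0.5 0.9 1.4] spin rad -0.01 dist 2.0
shift after spin [0.5 0.9 1.4]
```

Call:
carry_out(commands=[{"grip": -0.4, "translation": [0, 0, 0], "spin": 0}, {"grip": -0.4, "translation": [0, 0, 0], "spin": 0}, {"grip": -0.4, "translation": [0, 0, 0], "spin": 0}, {"grip": -0.4, "translation": [0, 0, 0], "spin": 0}, {"grip": -0.2, "translation": [-0.035, 0, 0], "spin": 0}, {"grip": 1, "translation": [-0.035, 0, 0], "spin": 0}, {"grip": 1, "translation": [0, 0, 0], "spin": 0}])

```text
clock: 6.35
eef_pos: [527.0, 8.5, 228.3]
tool_rot: [[0.008, 0.02, 1.0], [0.0, 1.0, -0.02], [-1.0, 0.0, 0.008]]
wrist_force: [0.9, 0.2, 0.8]
gripper_width: 57.3
```

```bash
python3 go.py 409 351 100 55.3
```

```text
t 6.35 p [527.    8.5 228.3] yaw z -1.1 w 57.3 F [0.9 0.2 0.8] M [-0.05 -0.07  0.03] j [ 14.  15. -21. 106.   6.  59. -11.]
tool shift mm [ 127.4  340.1 -125.8] spin rad -0.985 dist 384.0
shift after spin [128.3 292.  214.4]
```

Call:
carry_out(commands=[{"grip": 1, "translation": [0, 0.034, -0.0126], "spin": 0}, {"grip": 1, "translation": [0, 0.034, -0.0126], "spin": 0}, {"grip": 1, "translation": [0, 0.034, -0.0126], "spin": 0}, {"grip": 1, "translation": [0, 0.034, -0.0126], "spin": 0}, {"grip": 1, "translation": [0, 0.034, -0.0126], "spin": 0}, {"grip": 1, "translation": [0, 0.034, -0.0126], "spin": 0}, {"grip": 1, "translation": [0, 0.034, -0.0126], "spin": 0}, {"grip": 1, "translation": [0, 0.034, -0.0126], "spin": 0}, {"grip": 1, "translation": [0, 0.034, -0.0126], "spin": 0}, {"grip": 1, "translation": [0, 0.034, -0.0126], "spin": 0}])

```text
clock: 7.18
eef_pos: [405.0, 352.3, 222.7]
tool_rot: [[0.001, 0.02, 1.0], [0.001, 1.0, -0.02], [-1.0, 0.001, 0.001]]
wrist_force: [0.6, 0.4, -0.3]
gripper_width: 84.9
```

Call:
carry_out(commands=[{"grip": 1, "translation": [0.014, 0, 0], "spin": -0.11}, {"grip": 1, "translation": [0.014, 0, 0], "spin": -0.11}, {"grip": 1, "translation": [0.014, 0, 0], "spin": -0.11}, {"grip": 1, "translation": [0.014, 0, 0], "spin": -0.11}, {"grip": 1, "translation": [0.014, 0, 0], "spin": -0.11}, {"grip": 1, "translation": [0.014, 0, 0], "spin": -0.11}, {"grip": 1, "translation": [0.014, 0, 0], "spin": -0.11}, {"grip": 1, "translation": [0.014, 0, 0], "spin": -0.11}, {"grip": 1, "translation": [0.014, 0, 0], "spin": -0.105}, {"grip": 1, "translation": [0, 0, 0], "spin": 0}, {"grip": 1, "translation": [0, 0, 0], "spin": 0}])

```text
clock: 8.1
eef_pos: [405.6, 350.6, 96.3]
tool_rot: [[-0.001, -0.82, 0.573], [0.0, 0.573, 0.82], [-1.0, 0.001, -0.001]]
wrist_force: [0.2, 0.1, 0.9]
gripper_width: 85.3
```

```bash
python3 go.py 409 351 3 55.3;  python3 - <<'E'
from m import *
im=get_image('top')
for z in (140,): 
  f=im['frame']; H,S,V=cv2.split(cv2.cvtColor(f,cv2.COLOR_BGR2HSV)); r=(((H<6)|(H>174))&(S>150)&(V>100)).astype(np.uint8)
  c=comp(r,(290,215,326,240)); P=np.array([onz(im,u,v,165)[:2] for u,v in c],np.float32); print(cv2.minAreaRect(P))
a=np.vstack([cv2.resize(f[140:260,255:360],(525,600)).astype(np.uint8)])
im2=get_image('scene'); b=cv2.resize(im2['frame'][135:235,320:380],(270,450)); b=cv2.copyMakeBorder(b,0,150,0,0,0)
cv2.imwrite('pics/s6.png',np.hstack([a,b]))
E
```

```text
t 8.1 p [405.6 350.6  96.3] yaw z 55.1 w 85.3 F [0.2 0.1 0.9] M [ 0.06  0.04 -0.02] j [-13.  30. -40. 110.  26.  48. -11.]
tool shift mm [93.3 -2.7  2.4] spin rad -0.004 dist 93.0
shift after spin [93.3 -2.6  2.3]
((523.7027587890625, 8.10951042175293), (24.702585220336914, 7.649637699127197), 86.65857696533203)
```

View pics/s6.png

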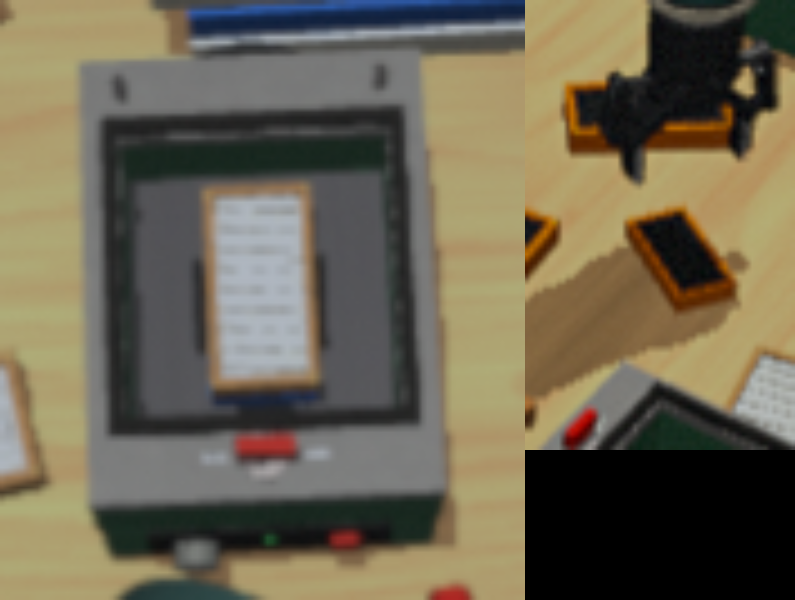

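The stud is in line with the white marks (top crop, wing at (265,446)). The small cassette lies at scene pixel (355,192), clear for the descent.

Call:
carry_out(commands=[{"grip": 1, "translation": [0.03, -0.0013, 0.0012], "spin": 0}, {"grip": 1, "translation": [0.03, -0.0013, 0.0012], "spin": 0}, {"grip": 1, "translation": [0.02, 0, 0], "spin": 0}, {"grip": 1, "translation": [0.013, 0, 0], "spin": 0}, {"grip": 1, "translation": [0, 0, 0], "spin": 0}, {"grip": 0, "translation": [0, 0, 0], "spin": 0}, {"grip": 0, "translation": [0, 0, 0], "spin": 0}, {"grip": 0, "translation": [0, 0, 0], "spin": 0}, {"grip": 0, "translation": [0, 0, 0], "spin": 0}, {"grip": 0, "translation": [0, 0, 0], "spin": 0}, {"grip": 0, "translation": [0, 0, 0], "spin": 0}, {"grip": 0, "translation": [0, 0, 0], "spin": 0}], force=50)

```text
clock: 9.2
eef_pos: [409.9, 351.8, 5.1]
tool_rot: [[0.002, -0.821, 0.571], [0.001, 0.571, 0.821], [-1.0, -0.001, 0.002]]
wrist_force: [-3.0, -1.2, 11.6]
gripper_width: 54.7
```

```bash
python3 go.py 622 6.5 200 89
```

```text
t 9.2 p [409.9 351.8   5.1] yaw z 55.2 w 54.7 F [-3.  -1.2 11.6] M [-0.52  0.68  0.01] j [-17.  39. -34. 112.  33.  39. -16.]
tool shift mm [-194.9 -371.4 -162.1] spin rad -0.59 dist 450.0
shift after spin [-194.9 -218.1 -341.5]
```

Call:
carry_out(commands=[{"grip": 0, "translation": [-0.02, 0, 0], "spin": 0}, {"grip": 0, "translation": [-0.035, 0, 0], "spin": 0}, {"grip": 0, "translation": [-0.035, 0, 0], "spin": 0}, {"grip": 0, "translation": [-0.035, 0, 0], "spin": 0}, {"grip": 0, "translation": [-0.035, 0, 0], "spin": 0}, {"grip": 0, "translation": [-0.035, 0, 0], "spin": 0}, {"grip": 0, "translation": [0, -0.0338, -0.0147], "spin": 0}, {"grip": 0, "translation": [0, -0.0338, -0.0147], "spin": 0}, {"grip": 0, "translation": [0, -0.0338, -0.0147], "spin": 0}, {"grip": 0, "translation": [0, -0.0338, -0.0147], "spin": 0}, {"grip": 0, "translation": [0, -0.0338, -0.0147], "spin": 0}, {"grip": 0, "translation": [0, -0.0338, -0.0147], "spin": 0}])

```text
clock: 10.2
eef_pos: [526.2, 161.3, 199.6]
tool_rot: [[0.002, -0.821, 0.57], [-0.0, 0.57, 0.821], [-1.0, -0.001, 0.001]]
wrist_force: [0.2, 0.9, -0.6]
gripper_width: 54.1
```

Call:
carry_out(commands=[{"grip": 0, "translation": [0, -0.0338, -0.0147], "spin": 0}, {"grip": 0, "translation": [0, -0.0338, -0.0147], "spin": 0}, {"grip": 0, "translation": [0, -0.0338, -0.0147], "spin": 0}, {"grip": 0, "translation": [0, -0.0338, -0.0147], "spin": 0}, {"grip": 0, "translation": [0, -0.0338, -0.0147], "spin": 0}, {"grip": 0, "translation": [0, 0, 0], "spin": -0.118}, {"grip": 0, "translation": [0, 0, 0], "spin": -0.118}, {"grip": 0, "translation": [0, 0, 0], "spin": -0.118}, {"grip": 0, "translation": [0, 0, 0], "spin": -0.118}, {"grip": 0, "translation": [0, 0, 0], "spin": -0.118}, {"grip": 0, "translation": [0, 0, 0], "spin": 0}, {"grip": 0, "translation": [0, 0, 0], "spin": 0}])

```text
clock: 11.2
eef_pos: [622.4, 6.1, 199.0]
tool_rot: [[0.001, -1.0, 0.021], [0.0, 0.021, 1.0], [-1.0, -0.001, 0.0]]
wrist_force: [-1.2, 0.8, -1.8]
gripper_width: 54.8
```

```bash
python3 go.py 622 6.5 200 89;  python3 - <<'E'
from m import *
im=get_image('scene'); im2=get_image('top')
a=cv2.resize(im['frame'][170:290,300:420],(600,600),interpolation=cv2.INTER_CUBIC)
b=cv2.resize(im2['frame'][140:260,290:330],(200,600),interpolation=cv2.INTER_CUBIC)
cv2.imwrite('pics/s7.png',np.hstack([a,b]))
E
```

```text
t 11.2 p [622.4   6.1 199. ] yaw z 88.8 w 54.8 F [-1.2  0.8 -1.8] M [ 0.01  0.   -0.07] j [ 28.  32. -44.  94.  24.  64.  67.]
tool shift mm [-1.   0.4  0.4] spin rad -0.003 dist 1.0
shift after spin [-1.   0.4  0.4]
```

View pics/s7.png

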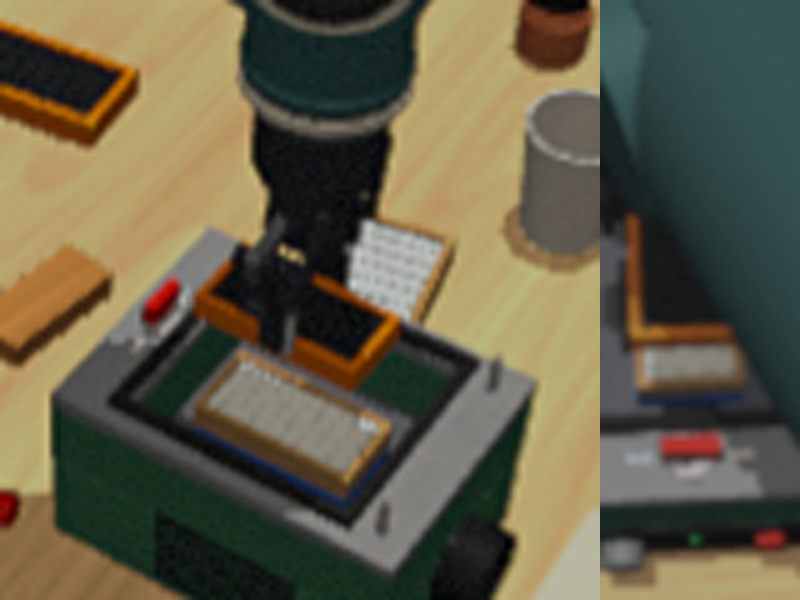

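Scene crop: carbon top-face corners are at about (196,290), (352,365), (402,322) and (238,248); the fine filter's are at (196,400), (348,472), (390,425) and (243,350).

Run:
```python
from h import *
im=get_image('scene')
f=lambda l,z:np.array([onz(im,300+(u+.5)/5-.5,170+(v+.5)/5-.5,z)[:2] for u,v in l])
for n,l,z in (("carbon",[(196,290),(352,365),(402,322),(238,248)],212),("fine",[(196,400),(348,472),(390,425),(243,350)],116)):
    P=f(l,z); d1=P[1]-P[0]; d2=P[2]-P[3]
    print(n,P.round(1).tolist(),"c",P.mean(0).round(1),"ang",np.degrees(np.arctan2((d1+d2)[1],(d1+d2)[0])).round(1),np.linalg.norm(d1).round(),np.linalg.norm(d2).round())
# carbon ends bottom edge near side: (198,315),(350,388) at z 194
P=f([(198,317),(350,390)],194); print("carb bottom edge",P.round(1).tolist()); P=f([(196,425),(348,495)],98); print("fine bottom edge",P.round(1).tolist())
t=get_image('top'); print("top carbon front edge z212",[onz(t,290+(u+.5)/5-.5,140+(v+.5)/5-.5,z).round(1)[:2] for u,v,z in ((630,325,212),(735,325,212))] if 0 else "")
g=lambda u,v,z:onz(t,290+(u-600+.5)/5-.5,140+(v+.5)/5-.5,z)[:2].round(1)
print("top carbon bottom front edge",g(630,340,194),g(735,338,194),"fine top front",g(637,390,116),g(742,386,116))
```

```text
carbon [[563.3, -17.9], [669.9, -18.8], [677.1, 27.6], [565.2, 26.5]] c [618.9   4.3] ang 0.0 107.0 112.0
fine [[566.5, -16.8], [674.0, -14.9], [676.6, 32.7], [568.4, 36.0]] c [621.4   9.2] ang -0.4 108.0 108.0
carb bottom edge [[567.3, -20.9], [671.7, -21.3]]
fine bottom edge [[569.6, -20.5], [676.8, -16.7]]
top carbon front edge z212 
top carbon bottom front edge [570.4  35.3] [568.4 -15.7] fine top front [567.2  35. ] [566.1 -19.4]
```

Call:
carry_out(commands=[{"grip": 0, "translation": [0.02, 0, 0], "spin": 0}, {"grip": 0, "translation": [0.02, 0, 0], "spin": 0}, {"grip": 0, "translation": [0.02, 0, 0], "spin": 0}, {"grip": 0, "translation": [0.01, 0, 0], "spin": 0}, {"grip": 0, "translation": [0, 0, 0], "spin": 0}, {"grip": 0, "translation": [0, 0, 0], "spin": 0}])

```text
clock: 11.9
eef_pos: [622.5, 6.6, 128.6]
tool_rot: [[-0.0, -1.0, 0.017], [0.0, 0.017, 1.0], [-1.0, 0.0, 0.0]]
wrist_force: [-0.2, 1.0, -0.7]
gripper_width: 54.6
```

```bash
python3 go.py 622 6.5 121 89;  python3 - <<'E'
from m import *
im=get_image('scene'); im2=get_image('top')
a=cv2.resize(im['frame'][220:280,332:387],(550,600),interpolation=cv2.INTER_CUBIC)
b=cv2.resize(im2['frame'][170:230,290:325],(245,420),interpolation=cv2.INTER_CUBIC); b=cv2.copyMakeBorder(b,0,180,0,0,0)
cv2.imwrite('pics/s8.png',np.hstack([a,b]))
E
```

```text
t 11.9 p [622.5   6.6 128.6] yaw z 89.0 w 54.6 F [-0.2  1.  -0.7] M [-0.03  0.01  0.03] j [ 26.  36. -41.  97.  27.  58.  64.]
tool shift mm [ 7.6  0.5 -0.1] spin rad 0.0 dist 8.0
shift after spin [ 7.6  0.5 -0.1]
```

View pics/s8.png

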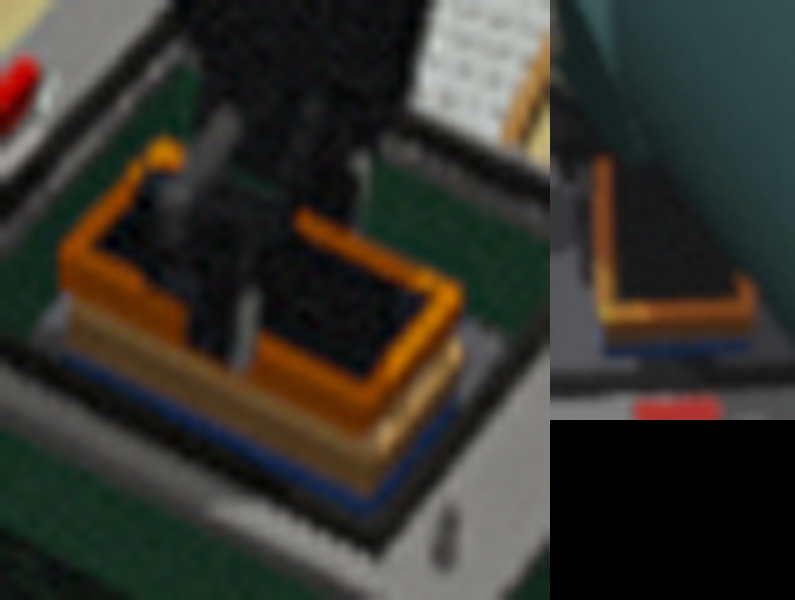

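Run:
```python
from h import *
im=get_image('scene'); t=get_image('top')
a=np.radians(-0.9);c,s=np.cos(a),np.sin(a)
def q(x,y,z,X=622,Y=6.3):
    P=(X+c*x-s*y,Y+s*x+c*y,z); p=proj(im,P); g=proj(t,P)
    return ((p-[332,220]+.5)*10-.5).round(),((g-[290,170]+.5)*7-.5+[550,0]).round()
for nm,l in (("left",(-55,-28)),("near",(55,-28)),("right",(55,28)),("back",(-55,28))):
    print(nm,"fine bot/top",q(*l,98),q(*l,116),"carb bot/top",q(*l,123.5),q(*l,141.5))
print(q(*(55,0),116)[0]-q(*(54,0),116)[0],q(0,1,116)[0]-q(0,0,116)[0])
```

```text
left fine bot/top (array([ 64., 347.]), array([753., 342.])) (array([ 66., 309.]), array([753., 329.])) carb bot/top (array([ 67., 292.]), array([753., 324.])) (array([ 69., 253.]), array([753., 310.]))
near fine bot/top (array([366., 502.]), array([740.,  66.])) (array([371., 464.]), array([740.,  49.])) carb bot/top (array([373., 448.]), array([740.,  42.])) (array([378., 409.]), array([740.,  25.]))
right fine bot/top (array([459., 389.]), array([594.,  72.])) (array([464., 350.]), array([592.,  55.])) carb bot/top (array([466., 334.]), array([591.,  48.])) (array([472., 295.]), array([589.,  31.]))
back fine bot/top (array([160., 240.]), array([603., 349.])) (array([163., 201.]), array([601., 335.])) carb bot/top (array([164., 185.]), array([601., 330.])) (array([167., 145.]), array([599., 316.]))
[3. 2.] [ 2. -2.]
```

Model-vs-picture columns put the carbon about 0 to 3 mm towards -x of the fine filter, and y agrees. I'll shift +1.5 mm in x and lower with the force watched.

Call:
carry_out(commands=[{"grip": 0, "translation": [0.002, -0.0015, 0], "spin": 0}, {"grip": 0, "translation": [0.002, 0, 0], "spin": 0}, {"grip": 0, "translation": [0.002, 0, 0], "spin": 0}, {"grip": 0, "translation": [0, 0, 0], "spin": 0}, {"grip": 0, "translation": [0, 0, 0], "spin": 0}])

```text
clock: 12.52
eef_pos: [623.8, 6.3, 122.1]
tool_rot: [[-0.0, -1.0, 0.017], [0.0, 0.017, 1.0], [-1.0, 0.0, 0.0]]
wrist_force: [0.8, 0.7, -2.1]
gripper_width: 54.4
```

Call:
carry_out(commands=[{"grip": 0, "translation": [0.001, 0, 0], "spin": 0}, {"grip": 0, "translation": [0, 0, 0], "spin": 0}, {"grip": 0, "translation": [0, 0, 0], "spin": 0}])

```text
clock: 12.77
eef_pos: [623.8, 6.2, 121.2]
tool_rot: [[-0.0, -1.0, 0.017], [0.0, 0.017, 1.0], [-1.0, 0.0, 0.0]]
wrist_force: [-0.3, -0.0, -1.3]
gripper_width: 54.4
```

Call:
carry_out(commands=[{"grip": 0, "translation": [0.001, 0, 0], "spin": 0}, {"grip": 0, "translation": [0, 0, 0], "spin": 0}, {"grip": 0, "translation": [0, 0, 0], "spin": 0}])

```text
clock: 13.02
eef_pos: [623.9, 6.3, 121.1]
tool_rot: [[0.0, -1.0, 0.017], [-0.0, 0.017, 1.0], [-1.0, -0.0, -0.0]]
wrist_force: [-6.2, -1.6, 13.2]
gripper_width: 54.2
```

Call:
carry_out(commands=[{"grip": 0, "translation": [0.001, 0, 0], "spin": 0}, {"grip": 0, "translation": [0, 0, 0], "spin": 0}, {"grip": 0, "translation": [0, 0, 0], "spin": 0}])

```text
clock: 13.27
eef_pos: [624.0, 6.3, 121.1]
tool_rot: [[0.001, -1.0, 0.017], [-0.001, 0.017, 1.0], [-1.0, -0.001, -0.001]]
wrist_force: [-13.6, -3.2, 29.2]
gripper_width: 54.5
```

Contact is at TCP 121.1, as expected. I'll ease the push, open and lift.

Call:
carry_out(commands=[{"grip": 0, "translation": [-0.0017, 0, 0], "spin": 0}, {"grip": 0, "translation": [0, 0, 0], "spin": 0}, {"grip": 0.7, "translation": [0, 0, 0], "spin": 0}, {"grip": 0.7, "translation": [0, 0, 0], "spin": 0}, {"grip": 0.7, "translation": [0, 0, 0], "spin": 0}, {"grip": 0.7, "translation": [0, 0, 0], "spin": 0}, {"grip": 0.7, "translation": [-0.02, 0, 0], "spin": 0}, {"grip": 0.7, "translation": [-0.03, 0, 0], "spin": 0}, {"grip": 0.7, "translation": [-0.04, 0, 0], "spin": 0}, {"grip": 0.7, "translation": [-0.04, 0, 0], "spin": 0}])

```text
clock: 14.1
eef_pos: [623.3, 6.4, 252.0]
tool_rot: [[-0.002, -1.0, 0.016], [0.001, 0.016, 1.0], [-1.0, 0.002, 0.001]]
wrist_force: [0.8, -0.3, -0.2]
gripper_width: 72.8
```

```bash
python3 go.py 444 -331 250 -8.6
```

```text
t 14.1 p [623.3   6.4 252. ] yaw z 89.1 w 72.8 F [ 0.8 -0.3 -0.2] M [-0.01  0.05 -0.03] j [ 29.  29. -45.  90.  21.  70.  69.]
tool shift mm [   2.1  173.8 -340.3] spin rad 1.705 dist 382.0
shift after spin [   2.  -360.4 -126.8]
```

Call:
carry_out(commands=[{"grip": 0.2, "translation": [0, 0.0174, -0.034], "spin": 0}, {"grip": 0.2, "translation": [0, 0.0174, -0.034], "spin": 0}, {"grip": 0.2, "translation": [0, 0.0174, -0.034], "spin": 0}, {"grip": 0.2, "translation": [0, 0.0174, -0.034], "spin": 0}, {"grip": 0.2, "translation": [0, 0.0174, -0.034], "spin": 0}, {"grip": 0.2, "translation": [0, 0.0174, -0.034], "spin": 0}, {"grip": 0.2, "translation": [0, 0.0174, -0.034], "spin": 0}, {"grip": 0.2, "translation": [0, 0.0174, -0.034], "spin": 0}, {"grip": 0.2, "translation": [0, 0.0174, -0.034], "spin": 0}, {"grip": 0.2, "translation": [0, 0.0174, -0.034], "spin": 0}])

```text
clock: 14.93
eef_pos: [443.0, -332.3, 251.1]
tool_rot: [[0.0, -1.0, 0.017], [-0.0, 0.017, 1.0], [-1.0, -0.0, -0.0]]
wrist_force: [0.9, 0.1, 0.2]
gripper_width: 51.2
```

Call:
carry_out(commands=[{"grip": 0.2, "translation": [0, 0, 0], "spin": 0.12}, {"grip": 0.2, "translation": [0, 0, 0], "spin": 0.12}, {"grip": 0.2, "translation": [0, 0, 0], "spin": 0.12}, {"grip": 0.2, "translation": [0, 0, 0], "spin": 0.12}, {"grip": 0.2, "translation": [0, 0, 0], "spin": 0.12}, {"grip": 0.2, "translation": [0, 0, 0], "spin": 0.12}, {"grip": 0.2, "translation": [0, 0, 0], "spin": 0.12}, {"grip": 0.2, "translation": [0, 0, 0], "spin": 0.12}, {"grip": 0.2, "translation": [0, 0, 0], "spin": 0.12}, {"grip": 0.2, "translation": [0, 0, 0], "spin": 0.12}, {"grip": 0.2, "translation": [0, 0, 0], "spin": 0.12}, {"grip": 0.2, "translation": [0, 0, 0], "spin": 0.12}])

```text
clock: 15.93
eef_pos: [444.2, -330.7, 250.9]
tool_rot: [[-0.0, -0.108, 0.994], [0.0, 0.994, 0.108], [-1.0, 0.0, -0.0]]
wrist_force: [-0.5, 0.1, -0.6]
gripper_width: 51.3
```

```bash
python3 go.py 444 -331 22 -8.6;  python3 - <<'E'
from m import *
im=get_image('scene'); im2=get_image('top')
a=cv2.resize(im['frame'][220:290,330:390],(420,490),interpolation=cv2.INTER_CUBIC)
b=cv2.resize(im2['frame'][170:230,290:330],(320,480),interpolation=cv2.INTER_CUBIC); b=cv2.copyMakeBorder(b,0,10,0,0,0)
cv2.imwrite('pics/s9.png',np.hstack([a,b]))
E
```

```text
t 15.93 p [ 444.2 -330.7  250.9] yaw z 6.2 w 51.3 F [-0.5  0.1 -0.6] M [0.03 0.04 0.01] j [ 56.  17. -27. 101.   9.  64.  32.]
tool shift mm [ 2.289e+02 -3.000e-01 -2.000e-01] spin rad 0.258 dist 229.0
shift after spin [ 2.289e+02 -4.000e-01 -2.000e-01]
```

View pics/s9.png

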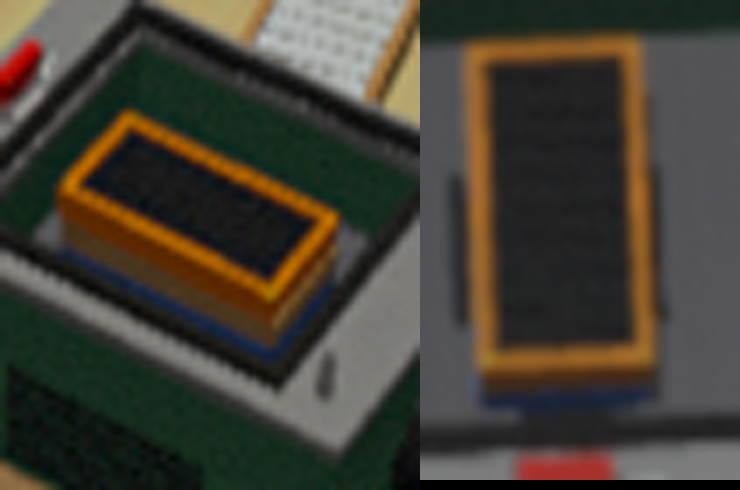

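The stack looks square: in the top crop the carbon's corners are (465,42), (641,40), (655,362) and (478,368). A numeric check follows while I descend to the handle.

Run:
```python
from m import *
t=get_image('top'); im=get_image('scene')
def pose(P):
    P=np.array(P); d=(P[0]+P[1]-P[2]-P[3]); return P.mean(0).round(1),np.degrees(np.arctan2(d[1],d[0])).round(1)
print(pose([onz(t,290+(u-420+.5)/8-.5,170+(v+.5)/8-.5,134)[:2] for u,v in((465,42),(641,40),(655,362),(478,368))]))
print(pose([onz(im,330+(u+.5)/7-.5,220+(v+.5)/7-.5,134)[:2] for u,v in((342,212),(272,298),(58,187),(128,110))]))
# model overlay numbers: fine bottom-left / near vertical edges in scene
a=np.radians(-0.9);c,s=np.cos(a),np.sin(a)
for x,y in((-55,-28),(55,-28),(55,28)):
    print((x,y),[((proj(im,(622+c*x-s*y,6.3+s*x+c*y,z))-[330,220]+.5)*7-.5).round() .tolist() for z in(98,116,134)])
```

```text
(array([621.8,   5.7]), np.float64(-0.8))
(array([620.3,   6.9]), np.float64(-0.8))
(-55, -28) [[58.0, 243.0], [60.0, 216.0], [61.0, 188.0]]
(55, -28) [[270.0, 352.0], [274.0, 325.0], [277.0, 298.0]]
(55, 28) [[335.0, 272.0], [339.0, 245.0], [343.0, 218.0]]
```

Call:
carry_out(commands=[{"grip": 0.2, "translation": [0.03, 0, 0], "spin": 0.12}, {"grip": 0.2, "translation": [0.04, 0, 0], "spin": 0.12}, {"grip": 0.2, "translation": [0.04, 0, 0], "spin": 0.018}, {"grip": 0.2, "translation": [0.04, 0, 0], "spin": 0}, {"grip": 0.2, "translation": [0.03, 0, 0], "spin": 0}, {"grip": 0.2, "translation": [0, 0, 0], "spin": 0}, {"grip": 0.2, "translation": [0, 0, 0], "spin": 0}])

```text
clock: 16.72
eef_pos: [443.9, -330.3, 70.7]
tool_rot: [[-0.002, 0.141, 0.99], [0.002, 0.99, -0.141], [-1.0, 0.002, -0.002]]
wrist_force: [0.5, 0.4, 1.2]
gripper_width: 51.2
```

```bash
python3 go.py 444 -331 23 -8.6;  python3 - <<'E'
from m import *
im=get_image('scene'); im2=get_image('top')
a=cv2.resize(im['frame'][260:370,190:300],(495,495),interpolation=cv2.INTER_CUBIC)
b=cv2.resize(im2['frame'][215:315,395:470],(300,400),interpolation=cv2.INTER_CUBIC); b=cv2.copyMakeBorder(b,0,95,0,0,0)
cv2.imwrite('pics/s10.png',np.hstack([a,b]))
E
```

```text
t 16.72 p [ 443.9 -330.3   70.7] yaw z -8.1 w 51.2 F [0.5 0.4 1.2] M [-0.02  0.   -0.02] j [ 50.  30. -21. 109.  15.  44.  12.]
tool shift mm [47.6 -0.8  0.3] spin rad 0.009 dist 48.0
shift after spin [47.7 -0.7  0.2]
```

View pics/s10.png

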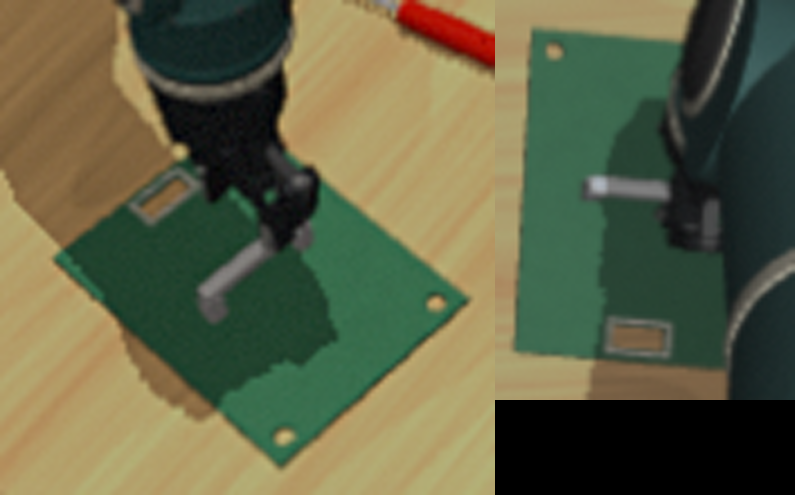

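Call:
carry_out(commands=[{"grip": 0.2, "translation": [0.02, -0.0008, 0], "spin": 0.009}, {"grip": 0.2, "translation": [0.02, 0, 0], "spin": 0}, {"grip": 0.2, "translation": [0.0075, 0, 0], "spin": 0}, {"grip": 0.2, "translation": [0, 0, 0], "spin": 0}, {"grip": -1, "translation": [0, 0, 0], "spin": 0}, {"grip": -1, "translation": [0, 0, 0], "spin": 0}, {"grip": -1, "translation": [0, 0, 0], "spin": 0}, {"grip": -1, "translation": [0, 0, 0], "spin": 0}, {"grip": -1, "translation": [0, 0, 0], "spin": 0}, {"grip": -1, "translation": [0, 0, 0], "spin": 0}, {"grip": -1, "translation": [0, 0, 0], "spin": 0}, {"grip": -1, "translation": [0, 0, 0], "spin": 0}], force=100)

```text
clock: 17.82
eef_pos: [444.3, -332.0, 24.9]
tool_rot: [[0.0, 0.152, 0.988], [-0.001, 0.988, -0.152], [-1.0, -0.001, 0.001]]
wrist_force: [-6.1, 3.2, 19.0]
gripper_width: 8.9
```

```bash
python3 go.py 621.5 6.5 230 -0.9
```

```text
t 17.82 p [ 444.3 -332.    24.9] yaw z -8.8 w 8.9 F [-6.1  3.2 19. ] M [0.65 1.44 0.08] j [ 49.  34. -19. 110.  18.  39.  10.]
tool shift mm [-205.4  361.3  123.7] spin rad -0.137 dist 434.0
shift after spin [-205.1  341.2  171.9]
```

Call:
carry_out(commands=[{"grip": -1, "translation": [-0.01, 0, 0], "spin": 0}, {"grip": -1, "translation": [-0.02, 0, 0], "spin": 0}, {"grip": -1, "translation": [-0.025, 0, 0], "spin": 0}, {"grip": -1, "translation": [-0.025, 0, 0], "spin": 0}, {"grip": -1, "translation": [-0.025, 0, 0], "spin": 0}, {"grip": -1, "translation": [-0.025, 0, 0], "spin": 0}, {"grip": -1, "translation": [-0.025, 0, 0], "spin": 0}, {"grip": -1, "translation": [-0.025, 0, 0], "spin": 0}, {"grip": -1, "translation": [-0.02, 0, 0], "spin": 0}, {"grip": -1, "translation": [-0.01, 0, 0], "spin": 0}, {"grip": -1, "translation": [0, 0, 0], "spin": 0}])

```text
clock: 18.73
eef_pos: [444.7, -331.9, 235.8]
tool_rot: [[0.002, 0.152, 0.988], [-0.002, 0.988, -0.152], [-1.0, -0.002, 0.003]]
wrist_force: [0.4, -0.1, -4.2]
gripper_width: 8.8
```

Call:
carry_out(commands=[{"grip": -1, "translation": [0, 0.012, 0.004], "spin": -0.012}, {"grip": -1, "translation": [0, 0.02, 0.007], "spin": -0.0125}, {"grip": -1, "translation": [0, 0.025, 0.009], "spin": -0.0125}, {"grip": -1, "translation": [0, 0.025, 0.01], "spin": -0.0125}, {"grip": -1, "translation": [0, 0.025, 0.01], "spin": -0.0125}, {"grip": -1, "translation": [0, 0.025, 0.01], "spin": -0.0125}, {"grip": -1, "translation": [0, 0.025, 0.01], "spin": -0.0125}, {"grip": -1, "translation": [0, 0.025, 0.01], "spin": -0.0125}, {"grip": -1, "translation": [0, 0.025, 0.01], "spin": -0.0125}, {"grip": -1, "translation": [0, 0.025, 0.01], "spin": -0.0125}, {"grip": -1, "translation": [0, 0.025, 0.01], "spin": -0.0125}, {"grip": -1, "translation": [0, 0.025, 0.01], "spin": 0}])

```text
clock: 19.73
eef_pos: [576.0, -57.6, 231.8]
tool_rot: [[-0.002, 0.014, 1.0], [0.001, 1.0, -0.014], [-1.0, 0.001, -0.002]]
wrist_force: [0.2, 0.4, -5.0]
gripper_width: 8.7
```

```bash
python3 go.py 621.5 6.5 230 -0.9
```

```text
t 19.73 p [576.  -57.6 231.8] yaw z -0.8 w 8.7 F [ 0.2  0.4 -5. ] M [-0.01 -0.06 -0.04] j [ 29.  22. -33.  98.  13.  64.  -9.]
tool shift mm [ 1.7 64.7 44.6] spin rad 0.001 dist 79.0
shift after spin [ 1.8 64.8 44.5]
```

Call:
carry_out(commands=[{"grip": -1, "translation": [0, 0.022, 0.015], "spin": 0}, {"grip": -1, "translation": [0, 0.022, 0.015], "spin": 0}, {"grip": -1, "translation": [0, 0.014, 0.01], "spin": 0}, {"grip": -1, "translation": [0, 0.0067, 0.0046], "spin": 0}, {"grip": -1, "translation": [0, 0, 0], "spin": 0}, {"grip": -1, "translation": [0, 0, 0], "spin": 0}, {"grip": -1, "translation": [0, 0, 0], "spin": 0}])

```text
clock: 20.32
eef_pos: [621.3, 3.6, 232.7]
tool_rot: [[-0.001, 0.017, 1.0], [-0.0, 1.0, -0.017], [-1.0, -0.0, -0.001]]
wrist_force: [0.1, -1.0, -5.3]
gripper_width: 8.6
```

```bash
python3 go.py 621.5 6.5 230 -0.9;  python3 - <<'E'
from m import *
im=get_image('scene'); im2=get_image('top')
for n,I in(("top",im2),("scene",im)): cv2.imwrite(f"pics/r_{n}.png",I["frame"])
a=cv2.resize(im['frame'][185:300,295:415],(480,460),interpolation=cv2.INTER_CUBIC)
b=cv2.resize(im2['frame'][125:255,255:360],(315,390),interpolation=cv2.INTER_CUBIC); b=cv2.copyMakeBorder(b,0,70,0,0,0)
cv2.imwrite('pics/s11.png',np.hstack([a,b]))
E
```

```text
t 20.32 p [621.3   3.6 232.7] yaw z -1.0 w 8.6 F [ 0.1 -1.  -5.3] M [-0.1   0.01 -0.  ] j [ 21.  27. -33.  92.  16.  66. -16.]
tool shift mm [2.7 2.9 0.2] spin rad -0.001 dist 4.0
shift after spin [2.7 2.9 0.2]
```

View pics/s11.png

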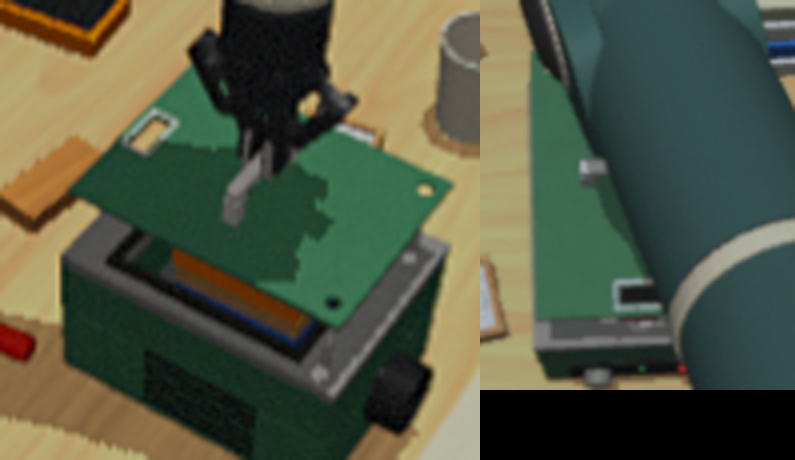

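Scene crop: the panel's holes are at (333,302) and (425,190), the slot at (151,131), and corners at (70,188), (453,185) and (343,328). I'll fit these and compare with the pins from the first scene crop.

Run:
```python
from m import *
from scipy.optimize import least_squares
im=get_image('scene'); t=get_image('top')
pb=lambda u,v,s,o:((u+.5)/s-.5+o[0],(v+.5)/s-.5+o[1])
def fit(I,L,px,z0,fz):
    L=np.array(L,float);px=np.array(px)
    def r(p):
        c,s=np.cos(p[2]),np.sin(p[2]); z=p[3] if fz else z0
        return np.ravel([proj(I,(p[0]+c*x-s*y,p[1]+s*x+c*y,z+dz)) -q for (x,y,dz),q in zip(L,px)])
    o=least_squares(r,[621,6,0,z0]); return o.x.round(3)*[1,1,57.3,1],o.fun.round(1)
S=[pb(u,v,4,(295,185)) for u,v in((333,302),(425,190),(151,131),(70,188),(453,185),(343,328))]
L=[(100,-68,5),(100,68,5),(-98,0,5),(-115,-85,5),(115,85,5),(115,-85,5)]
for fz in(0,1): print("panel scene",fit(im,L,S,208,fz))
P=[pb(u,v,5,(300,210)) for u,v in((384,335),(493,190),(382,303),(495,160),(392,373),(537,185),(52,195),(208,30))]
LP=[(100,-68,0),(100,68,0),(100,-68,30),(100,68,30),(120,-90,0),(120,90,0),(-120,-90,0),(-120,90,0)]
for fz in(0,1): print("extr scene",fit(im,LP,P,140,fz))
T=[pb(u-480,v,3,(255,125)) for u,v in((533,50),(538,320),(613,280),(613,310))]
LT=[(115,85,5),(-115,85,5),(-90.5,18,5),(-105.5,18,5)]
print("panel top",fit(t,LT,T,208,0))
Q=[pb(u,v,5,(262,140)) for u,v in((47,62),(386,55),(410,492),(58,505))]
print("extr top",fit(t,[(120,90,0),(120,-90,0),(-120,-90,0),(-120,90,0)],Q,140,0))
```

```text
panel scene (array([623.631,   4.257,  -1.146, 208.   ]), array([ 0.2,  0.2,  0.4, -0.4,  0.2,  0.3, -0.6,  0.2,  0.6, -0.4, -0.7,
       -0. ]))
panel scene (array([620.829,  10.291,  -1.146, 200.891]), array([ 0.1,  0.1,  0.2, -0.3,  0.4,  0.5, -0.2,  0.3,  0.4, -0.3, -0.8,
       -0.2]))
extr scene (array([622.774 ,   4.859 ,  -0.7449, 140.    ]), array([-0.7, -0.1, -0.2,  0.4,  0.7, -0.3,  0.6, -0.3, -0.1,  0.4,  0.1,
       -0.2, -0.7,  0.3,  0.2, -0.3]))
extr scene (array([619.944 ,  11.281 ,  -0.7449, 132.048 ]), array([-0.7, -0.2, -0.4,  0.4,  0.7, -0.4,  0.4, -0.2, -0.1,  0.2, -0.1,
       -0.2, -0.3,  0.4,  0.4, -0. ]))
panel top (array([622.373 ,   4.419 ,  -2.0628, 208.    ]), array([-0.4, -0.1, -2. , -0.5,  1.1,  2.2,  1.2, -1.7]))
extr top (array([621.319,   6.705,  -1.146, 140.   ]), array([-0.1,  0.1,  0.5, -0.9,  0.5,  0.3, -0.8,  0.4]))
```

Call:
carry_out(commands=[{"grip": -1, "translation": [0.01, 0.0013, -0.001], "spin": 0}, {"grip": -1, "translation": [0.01, 0, 0], "spin": 0}, {"grip": -1, "translation": [0.01, 0, 0], "spin": 0}, {"grip": -1, "translation": [0.004, 0, 0], "spin": 0}, {"grip": -1, "translation": [0, 0, 0], "spin": 0}, {"grip": -1, "translation": [0, 0, 0], "spin": 0}, {"grip": -1, "translation": [0, 0, 0], "spin": 0}])

```text
clock: 21.1
eef_pos: [621.1, 6.0, 199.7]
tool_rot: [[0.0, 0.016, 1.0], [0.0, 1.0, -0.016], [-1.0, 0.0, 0.0]]
wrist_force: [0.2, 0.0, -5.2]
gripper_width: 8.8
```

```bash
python3 go.py 621.5 6.5 230 -0.9;  python3 - <<'E'
from m import *
im=get_image('scene'); im2=get_image('top')
a=cv2.resize(im['frame'][200:290,300:415],(805*7//9,630*7//9),interpolation=cv2.INTER_CUBIC)
cv2.imwrite('pics/s12.png',a); print(a.shape)
# slot / hole contents: dark vs bright blobs near hole predictions
E
```

```text
t 21.1 p [621.1   6.  199.7] yaw z -0.9 w 8.8 F [ 0.2  0.  -5.2] M [-0.   -0.03  0.08] j [ 21.  29. -32.  94.  17.  62. -18.]
tool shift mm [-30.3   0.5   0.4] spin rad -0.0 dist 30.0
shift after spin [-30.3   0.5   0.3]
(490, 626, 3)
```

View pics/s12.png

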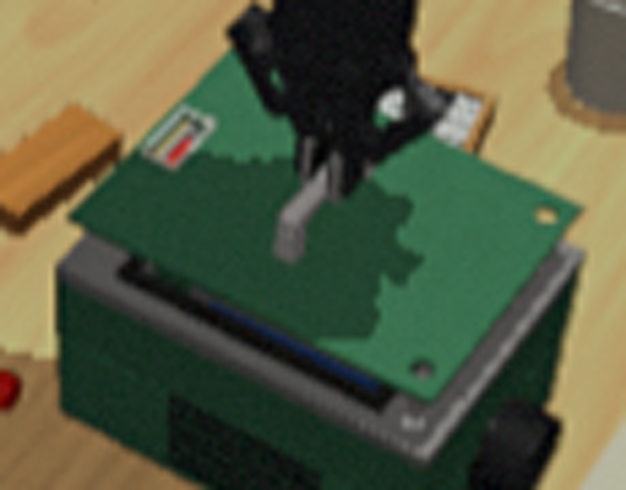

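The last picture shows the red wing inside the slot at (180,150) and the panel level, with its holes at (422,369) and (546,215). I'll do one numeric check before lowering.

```bash
python3 - <<'E'
from m import *
from scipy.optimize import least_squares
im=get_image('scene'); s=626/115
px=[((u+.5)/s-.5+300,(v+.5)/s-.5+200) for u,v in((422,369),(546,215),(180,137),(70,217),(583,210),(435,400))]
L=[(100,-68,5),(100,68,5),(-98,0,5),(-115,-85,5),(115,85,5),(115,-85,5)]
def r(p,z):
    c,q=np.cos(p[2]),np.sin(p[2]); return np.ravel([proj(im,(p[0]+c*x-q*y,p[1]+q*x+c*y,z+d))-k for (x,y,d),k in zip(L,px)])
for z in(174.7,): o=least_squares(r,[621,6,0],args=(z,)); print(o.x.round(3),o.fun.round(1))
E
python3 go.py
```

```text
[ 6.234e+02  6.733e+00 -1.700e-02] [ 0.3  0.   0.3 -0.2 -0.1  0.3 -0.5 -0.2  0.5 -0.6 -0.5  0.5]
t 21.25 p [621.2   5.9 199.9] yaw z -0.9 w 9.0 F [ 0.7  0.6 -5.9] M [0.02 0.03 0.  ] j [ 21.  29. -32.  94.  17.  62. -18.]
```

Call:
carry_out(commands=[{"grip": -1, "translation": [0.003, -0.0012, -0.0005], "spin": 0}, {"grip": -1, "translation": [0.003, 0, 0], "spin": 0}, {"grip": -1, "translation": [0.003, 0, 0], "spin": 0}, {"grip": -1, "translation": [0.003, 0, 0], "spin": 0}, {"grip": -1, "translation": [0, 0, 0], "spin": 0}, {"grip": -1, "translation": [0, 0, 0], "spin": 0}])

```text
clock: 21.75
eef_pos: [620.3, 4.7, 187.2]
tool_rot: [[-0.0, 0.016, 1.0], [0.0, 1.0, -0.016], [-1.0, 0.0, -0.001]]
wrist_force: [-0.7, -0.3, -5.5]
gripper_width: 9.3
```

Call:
carry_out(commands=[{"grip": -1, "translation": [0.002, 0, 0], "spin": 0}, {"grip": -1, "translation": [0.002, 0, 0], "spin": 0}, {"grip": -1, "translation": [0.002, 0, 0], "spin": 0}, {"grip": -1, "translation": [0, 0, 0], "spin": 0}, {"grip": -1, "translation": [0, 0, 0], "spin": 0}])

```text
clock: 22.17
eef_pos: [620.4, 4.7, 181.3]
tool_rot: [[-0.0, 0.016, 1.0], [0.0, 1.0, -0.016], [-1.0, 0.0, -0.0]]
wrist_force: [-0.3, 0.3, -5.0]
gripper_width: 8.9
```

No side force, and the underside is at about 156 mm, past the pin tapers. I'll carry on down.

Call:
carry_out(commands=[{"grip": -1, "translation": [0.002, 0, 0], "spin": 0}, {"grip": -1, "translation": [0.002, 0, 0], "spin": 0}, {"grip": -1, "translation": [0.002, 0, 0], "spin": 0}, {"grip": -1, "translation": [0.002, 0, 0], "spin": 0}, {"grip": -1, "translation": [0, 0, 0], "spin": 0}, {"grip": -1, "translation": [0, 0, 0], "spin": 0}])

```text
clock: 22.67
eef_pos: [620.4, 4.7, 173.3]
tool_rot: [[-0.0, 0.016, 1.0], [0.0, 1.0, -0.016], [-1.0, 0.0, -0.0]]
wrist_force: [0.2, 0.4, -4.5]
gripper_width: 8.9
```

Call:
carry_out(commands=[{"grip": -1, "translation": [0.001, 0, 0], "spin": 0}, {"grip": -1, "translation": [0.001, 0, 0], "spin": 0}, {"grip": -1, "translation": [0.001, 0, 0], "spin": 0}, {"grip": -1, "translation": [0, 0, 0], "spin": 0}, {"grip": -1, "translation": [0, 0, 0], "spin": 0}])

```text
clock: 23.08
eef_pos: [620.6, 4.7, 170.8]
tool_rot: [[0.0, 0.016, 1.0], [-0.0, 1.0, -0.016], [-1.0, -0.0, 0.0]]
wrist_force: [-2.2, -0.3, 1.8]
gripper_width: 9.1
```

Call:
carry_out(commands=[{"grip": -1, "translation": [0.001, 0, 0], "spin": 0}, {"grip": -1, "translation": [0.001, 0, 0], "spin": 0}, {"grip": -1, "translation": [0, 0, 0], "spin": 0}, {"grip": -1, "translation": [0, 0, 0], "spin": 0}])

```text
clock: 23.42
eef_pos: [620.6, 4.8, 168.9]
tool_rot: [[0.0, 0.016, 1.0], [-0.0, 1.0, -0.016], [-1.0, -0.0, 0.0]]
wrist_force: [-3.8, -0.1, 6.1]
gripper_width: 9.1
```

Call:
carry_out(commands=[{"grip": -1, "translation": [0.001, 0, 0], "spin": 0}, {"grip": -1, "translation": [0, 0, 0], "spin": 0}, {"grip": -1, "translation": [0, 0, 0], "spin": 0}])

```text
clock: 23.67
eef_pos: [620.6, 4.7, 168.1]
tool_rot: [[0.0, 0.016, 1.0], [-0.0, 1.0, -0.016], [-1.0, -0.0, 0.0]]
wrist_force: [-4.5, -0.9, 10.5]
gripper_width: 8.7
```

Call:
carry_out(commands=[{"grip": -1, "translation": [0.001, 0, 0], "spin": 0}, {"grip": -1, "translation": [0, 0, 0], "spin": 0}, {"grip": -1, "translation": [0, 0, 0], "spin": 0}, {"grip": -1, "translation": [0, 0, 0], "spin": 0}])

```text
clock: 24.0
eef_pos: [620.7, 4.7, 167.9]
tool_rot: [[0.001, 0.016, 1.0], [-0.001, 1.0, -0.016], [-1.0, -0.001, 0.001]]
wrist_force: [-9.3, -2.4, 21.1]
gripper_width: 9.0
```

```bash
python3 go.py
python3 - <<'E'
from m import *
im=get_image('scene'); H,S,V=cv2.split(cv2.cvtColor(im['frame'],cv2.COLOR_BGR2HSV))
z=143
c,s=np.cos(-.016),np.sin(-.016)
r=(((H<6)|(H>174))&(S>130)&(V>90)).astype(np.uint8)
q=proj(im,(621.5-98*c,6+1.6,165)).astype(int); k=comp(r,(q[0]-12,q[1]-12,q[0]+12,q[1]+12)); P=np.array([onz(im,u,v,165)[:2] for u,v in k],np.float32); print("stud",cv2.minAreaRect(P))
g=((H>50)&(H<95)&(S>80)&(V>80)).astype(np.uint8)
k=comp(g,(295,180,420,300)); h=cv2.convexHull(k)[:,0]; P=np.array([onz(im,u,v,148)[:2] for u,v in h]); print("extents x",P[:,0].min().round(1),P[:,0].max().round(1),"y",P[:,1].min().round(1),P[:,1].max().round(1))
E
```

```text
t 24.0 p [620.7   4.7 167.9] yaw z -0.9 w 9.0 F [-9.3 -2.4 21.1] M [-0.34  2.27 -0.02] j [ 20.  30. -32.  96.  18.  59. -18.]
stud ((524.3129272460938, 5.655328750610352), (32.30194091796875, 7.506608009338379), 87.76721954345703)
extents x 629.5 737.7 y -81.3 87.8
```

The hard stop is reached: TCP 167.9 puts the underside at about 143 mm, with a push of about 26 N including the weight. I'll hand in while holding.

```bash
python3 -c "
from bench import *
print(finish_job()); s=get_state(); print(s['eef_pos'],s['wrist_force'])"
```

```text
the job is handed in; nothing more can be done
None
the job is handed in; nothing more can be done
```

I finished the filter change and handed it in at about 24 s, with the gripper still holding the panel pressed down. The hand-in gives no verdict, so everything below is from my own checks.

- **Stud:** I turned it about 82° clockwise. The wing looked within 2–3° of the slot's line, and it passed through the slot.
- **Carbon cassette:** It was set on the fine filter and let go. The pictures put it at about (621.8, 5.7, -0.8°) from the top camera and (620.3, 6.9, -0.8°) from the scene camera. The fine filter measured (623.0, 6.2, -0.5°) before stacking. I did not measure the fine filter again, as the carbon one hides it.
- **Panel:** It went over the pins and stud with no noticeable side force until the seal was touched. The force then rose smoothly to a hard stop at TCP 167.9 mm, which puts the underside at about 143 mm, fully squeezed. The wrist showed 21 N up and 9 N sideways at the end.

**Disagreements:**
- The two cameras differed by 2–3 mm on some offsets. I split the difference or trusted the contact forces.
- My last colour-mask check of the panel's x extent was useless (629 to 738 mm) because the arm and its shadow covered part of the panel. The y extent (-81 to 88 mm) agreed.
- One early move overshot by 66 mm in free air, from a sign error in my helper that I corrected. It touched nothing.

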